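# Find the heavy end of the tin and stand it on that end

### The arm

A 6-joint arm with a two-finger parallel gripper is mounted at the origin on a cart in front of the work surface, level with it; the furniture and walls round the work are solid. World frame = base frame: x ahead of the robot, y to its left, z up, the work surface at z = 0. Lengths are in m, angles in rad, forces in N, time in s.
With the tool pointing down it reaches from about 0.4 to 0.925 m from the base axis. Payload 12.5 kg.
Tool frame: the origin (TCP) lies between the finger pads; the fingertips stand 17 mm ahead of it and the grasp point (between the pads) lies 2 mm behind it (robot.tcp_to_tips is the distance from the TCP to the fingertips, in m); z points along the fingers, y is the line along which they close (so a half turn about z gives the same grasp; the last joint's range is limited). The gripper opens to 95 mm and grips with 3 to 60 N. Pads are 20 mm wide; open, the fingers measure 119 mm over their backs; the gripper's body (75 mm by 180 mm) begins 59 mm behind the grasp point.
Start: joints at [-0.106, 0.491, 1.559, -0, 1.092, -0.106], TCP at [0.625, 0, 0.232] pointing down, gripper open.
Joint ranges: [-3.1, 3.1], [-0.84, 2.19], [0.05, 2.79], [-1.13, 4.28], [0.06, 2.93], [-2.69, 2.69]. Speed limits (rad/s): [2.22, 2.22, 2.79, 3.14, 3.14, 3.14].

### API

Orientations are given as a rotation vector (axis times angle).
In Python, from bench import readout, cams, job, robot gives the robot as it stands.
- The arm moves only by the tool jog_arm, never from a script. Its argument "series" is a list that holds one entry, the list of rows, each a list of 6 numbers: the shift along the tool's x, y, z scaled (see below), then the turn, a rotation vector about the tool's x, y, z scaled (see below). A call has 1 to 8 rows; each row is the pose to reach, as a shift and turn from the pose commanded when the call began, along the tool's axes at that moment; what a row does not reach only later rows make up. The controller multiplies each number of a shift by 50 cm and each number of a turn by 45 degrees. A row lasts 1/8 s, in which the tool goes at most 62.5 mm and 10.7 degrees, less where a joint would pass 70% of its speed; a pose out of reach is approached as far as the arm can. A call with a number of a shift or a turn outside -1 to 1 is refused whole. A call with a gripper value outside its range is refused whole. "grip" is the opening, from 0 (shut) to 1 (fully open), set as the call begins (left out, the last holds). The fingers move at their own pace and stop on an object; "grip_force" is the grip in N (left out, the last holds). Time passes only in rows, so rows that repeat a pose let the fingers close. It gives the time, the measured TCP pose, the force, the opening and the grip force at its end, in the units of the state.
- readout.observe(): the state, without advancing time (a new reading comes with each control period).
- cams.snapshot(name): name is "scene" or "side" or "wrist"; returns a dict with "image" (400x640x3 uint8, blue, green, red), "z_map" (400x640 float32, m along the optical axis (not along the pixel's ray), 0 where there is no reading), "vertical_fov" (degrees; the focal length in pixels is half the picture's height over the tangent of half this angle, whatever the lens; pixels are square), "cx", "cy" (the principal point, pixels), "dist" ([k1, k2, p1, p2, k3] as OpenCV has them; the pictures are not rectified), "world_from_camera" (4x4, takes a point from camera to world coordinates). Camera axes: x right, y down, z forward; pixel columns grow to the right and rows downward; lengths in m; the calibration is good to about 2 mm. A picture is of the moment at which its call begins.
- job.job_done(): hands the job in; it is judged then, once.
Trained networks look in a picture, given as the dict that the camera call returned (one of the last four; its "shot" number tells which), for a name from the list of things; names that differ only in an ending like _2 or _b are one class to them, and where a whole thing is asked for, a point or a joint stands for the part that bears it (a point fixed in the world has none). Each returns a list of dicts, best first, with "confidence" (0 to 1); they miss things now and then, are a little off and sometimes report something else, mostly with a low value. They report only what shows in the picture. A call takes as long as a camera call.
- cams.boxes_of(picture, name): "position" ([x, y, z] in m, in the coordinates of the camera as it stood for that picture, good to about 4 mm: the middle of the surface that is visible of it).
- cams.cut_out(picture, name): "pixels" (400x640 bool, what is visible of it).
- cams.tip_of(picture, name): "position" ([x, y, z] in m, in the coordinates of the camera as it stood for that picture, good to about 4 mm: a listed point, or the origin of a listed thing).
The state is a dict: "t": time; "q": joint angles; "joint_vel": joint speeds; "joint_torque": joint torques, N m; "eef_pos": TCP position; "eef_rot": TCP orientation; "ft_force": force on the tool from outside, world axes, zero at the start; "wrist_torque": the same for the moment, N m; "finger_gap": finger opening in m; "finger_force": force on a finger pad.
Only numpy, scipy, OpenCV 4.12 (cv2) and the standard library are available. Lean on these libraries where they do the work, as an engineer would, in place of code of your own. Each camera call takes 0.05 s, during which the arm holds its last target. There are 200 camera calls.

### The job

The green tin lying on the worktop has a sharpening stone wedged in one end, and from outside nobody can tell which. Lift the tin well clear of the worktop to find out which end is the heavy one, then stand it upright on that end in the middle of the round cork mat and let go of it. Do not disturb the mug or the oil carafe.

Things in the scene. Friction and masses are not known exactly. Their poses are not given: they have to be found in the camera images.
- tin: closed green tin with a cream band round its middle, 104 (x) x 44 (y) x 44 (z) mm, about 0.44 kg, lying flat on the worktop. Origin: centre of its underside as it lies; x along its length, z up as it lies. Its ends look the same; an unseen stone, half the total mass, is wedged in the +x or the -x end (it varies) and does not shift; the centre of mass is about 14 mm off the middle, towards it
- tin_spindle (a point): point inside the tin on the axis (tin's y) of its swivel buttons, 34 mm above the body's origin: two dark discs, 18 mm in diameter, one on each long side at mid-length, 5 mm proud, 54 mm across their faces. Pinched by these the tin swings freely, well damped, and hangs with its heavy end about 50 degrees down after 1 to 2 s; gripped by its flat sides it does not swing
- tin_center (a point): the middle of the tin, 22 mm above the body's origin when it lies; 52 mm above the mat's top when the tin stands on an end
- tin_swivel (a joint): angle of the swivel buttons relative to the tin, about the tin's y axis; 0 at the start. With the buttons held still in the fingers, it goes negative as the tin's +x end sinks and positive as its -x end sinks, by the angle of the tin's slope (rad)
- mat: round cork mat, 160 mm in diameter, 8 mm thick, fixed flat on the worktop; origin at the centre of its underside
- mug: green and white mug, 78 mm wide, 116 mm with its handle, 101 mm tall, not part of the job; origin at the centre of its underside
- pepper: red pepper standing upright, 77 mm wide, 115 mm tall, not part of the job; origin at the centre of its underside
- carafe: small glass oil carafe, 67 x 87 mm, 116 mm tall, not part of the job; origin at the centre of its underside
- onion: onion, 51 mm wide, 64 mm tall, not part of the job; origin at the centre of its underside

How it is judged:
On the way:
1. the tin is lifted well clear of the worktop (its middle at least 75 mm up) (height (world z) of tin_center above 0.075 m), for 0.2 s.
At the end, for the whole second after the job is handed in: The tin stands upright (within 0.1 rad) and at rest on the cork mat, its middle within 50 mm of the mat's centre and 56 to 64 mm up, with the end that holds the stone down (the stone less than 45 mm above the worktop) ((angle between tin's own x axis and vertical below 0.1 rad or angle between tin's own x axis and vertical above 3.0416 rad) and horizontal distance between tin_center and mat below 0.05 m and height (world z) of tin_center between 0.056 and 0.064 m and height (world z) of stone_c0 below 0.045 m and linear speed of tin below 0.02 m/s and angular speed of tin below 0.2 rad/s); the robot touches nothing.
It fails at once if the mug or the carafe is moved by more than 30 mm (distance of any of mug, carafe from where it was at the start of the episode above 0.03 m).
It also fails if it takes over 48 s, if anything falls off the work surface, if the arm or the gripper's body presses on something with over 40 N, if the wrist force passes 120 N, or if a joint passes its speed limit or range.

## Working session

There is one attempt and no reset: what is moved stays moved. The work goes in short steps, Python scripts to look and compute and a tool call to move; the robot and the scene stay as the last step left them, time stands still between calls to the robot, and variables do not carry over. Pictures are saved under pics/ and viewed, at most 10 in all, crops included, and the job is handed in when it is done.

Besides the shell and the picture viewer there is one more tool, called after "Request:" as name(argument=value, ...) on one line, values as JSON. jog_arm: Moves the arm, as the interface text tells. Shifts and turns lie within -1 to 1; 1 stands for 50 cm of shift or 45 degrees of turn. Its arguments: {"type":"object","properties":{"series":{"type":"array"},"grip":{"type":"number"},"grip_force":{"type":"number"}},"required":["series"]}

```bash
mkdir -p pics; ls; cat > h.py <<'E'
import numpy as np, cv2
from bench import readout, cams, job, robot
from scipy.spatial.transform import Rotation as R
def cloud(p, mask):
    f=200/np.tan(np.radians(p["vertical_fov"])/2)
    v,u=np.nonzero(mask & (p["z_map"]>0)); z=p["z_map"][v,u]
    K=np.array([[f,0,p["cx"]],[0,f,p["cy"]],[0,0,1.]])
    n=cv2.undistortPoints(np.stack([u,v],1).astype(float).reshape(-1,1,2),K,np.array(p["dist"]))[:,0]
    return w(p,np.c_[n*z[:,None],z])
def w(p,c):
    T=np.array(p["world_from_camera"]); return np.atleast_2d(c)@T[:3,:3].T+T[:3,3]
E
cat > a.py <<'E'
from h import *
np.set_printoptions(precision=4,suppress=True)
s=readout.observe(); print(s["t"],s["eef_pos"],s["eef_rot"],s["ft_force"],robot.tcp_to_tips)
for cam in ["scene","side"]:
    p=cams.snapshot(cam); cv2.imwrite(f"pics/{cam}0.png",p["image"])
    for n in ["tin","mat","mug","carafe","pepper","onion"]:
        d=cams.cut_out(p,n)
        if not d: print(cam,n,None); continue
        c=cloud(p,d[0]["pixels"]); 
        print(cam,n,round(d[0]["confidence"],2),len(c),"lo",np.percentile(c,2,0),"hi",np.percentile(c,98,0))
        if n=="tin":
            t=c[c[:,2]>0.04]; r=cv2.minAreaRect((t[:,:2]*1000).astype(np.float32)); print("  toprect",r, np.median(t[:,2]))
    for n in ["tin_spindle","tin","mat"]:
        d=cams.tip_of(p,n)
        if d: print(cam,"tip",n,d[0]["confidence"],w(p,d[0]["position"]))
E
python3 a.py
```

```text
pics
0.0 [0.6248 0.     0.231 ] [-2.2209 -2.2208  0.0011] [ 0.4208  0.3167 -0.2804] 0.017
scene tin 0.8 840 lo [0.431  0.0026 0.0009] hi [0.537  0.0702 0.0472]
  toprect ((484.3504943847656, 38.16694641113281), (106.71673583984375, 53.31885528564453), 17.184682846069336) 0.04394390309415441
scene mat 0.95 2784 lo [ 0.4572 -0.3211  0.0021] hi [ 0.6019 -0.1753  0.0113]
scene mug 0.64 1464 lo [ 0.6588 -0.3488  0.0045] hi [ 0.7589 -0.2749  0.1004]
scene carafe 0.66 951 lo [ 0.6777 -0.2049 -0.0003] hi [ 0.7591 -0.1171  0.1152]
scene pepper 0.83 718 lo [ 0.6642 -0.1031 -0.0005] hi [ 0.7318 -0.0014  0.1097]
scene onion 0.68 419 lo [ 0.4379 -0.4078  0.0205] hi [ 0.4811 -0.3664  0.0609]
scene tip tin_spindle 0.68 [[0.482  0.0413 0.0351]]
scene tip tin 0.76 [[0.4861 0.0394 0.0001]]
scene tip mat 0.97 [[ 0.5318 -0.2428 -0.0016]]
side tin 0.8 780 lo [ 0.4347 -0.0004 -0.001 ] hi [0.5382 0.0669 0.0454]
  toprect ((486.0026550292969, 34.931549072265625), (104.90061950683594, 52.705020904541016), 16.211578369140625) 0.04253219803444119
side mat 0.78 2585 lo [ 0.461  -0.3248  0.0031] hi [ 0.603  -0.1791  0.0097]
side mug 0.88 1746 lo [ 0.6621 -0.3517  0.0004] hi [ 0.758  -0.2694  0.0995]
side carafe 0.9 1019 lo [ 0.6797 -0.2075 -0.0012] hi [ 0.7507 -0.0907  0.1145]
side pepper 0.9 530 lo [ 0.668  -0.1055  0.0215] hi [ 0.7317 -0.0497  0.1058]
side onion 0.87 410 lo [ 0.4405 -0.4116  0.0192] hi [ 0.4848 -0.3761  0.0574]
side tip tin 0.76 [[ 0.4872  0.0381 -0.0058]]
side tip mat 0.87 [[ 0.5323 -0.249  -0.0015]]
```

View pics/scene0.png

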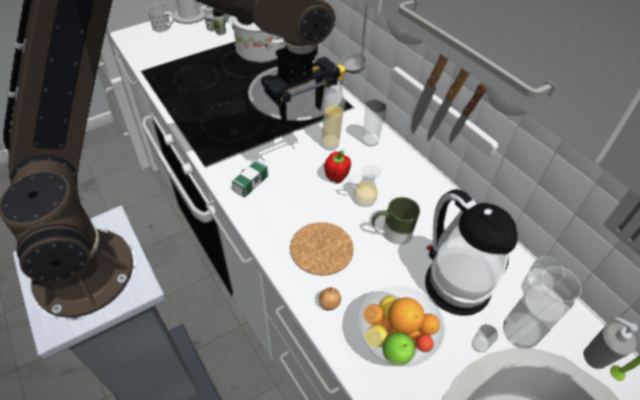

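Request:
jog_arm(series=[[[0.074,-0.278,0,0,0,0.237],[0.074,-0.278,0.05,0,0,0.474],[0.074,-0.278,0.1,0,0,0.711],[0.074,-0.278,0.1,0,0,0.948],[0.074,-0.278,0.1,0,0,1.0],[0.074,-0.278,0.1,0,0,1.0],[0.074,-0.278,0.1,0,0,1.0]]], grip=1)

```text
t: 1.88
eef_pos: [0.4861, 0.037, 0.1817]
eef_rot: [2.902, 1.204, 0.0]
ft_force: [0.4, 0.4, -0.0]
finger_gap: 0.0952
finger_force: 0.0
```

The scene picture shows the tin at pixel (250,178), the mat at (322,248), the mug at (402,220), the carafe at (366,187) and the pepper at (338,166). Their layout agrees with the measured positions.

Request:
jog_arm(series=[[[0,0,0,0,0,0.237],[0,0,0,0,0,0.474],[0,0,0,0,0,0.63],[0,0,0,0,0,0.63]]])

```text
t: 2.38
eef_pos: [0.4861, 0.037, 0.1817]
eef_rot: [3.108, 0.457, 0.0]
ft_force: [-0.1, -0.1, 0.1]
finger_gap: 0.0952
finger_force: 0.0
```

```bash
cat > b.py <<'E'
from h import *
np.set_printoptions(precision=4,suppress=True)
s=readout.observe(); print(s["t"],s["eef_pos"],s["eef_rot"])
M=R.from_rotvec(s["eef_rot"]).as_matrix(); print("tool y deg",np.degrees(np.arctan2(M[1,1],M[0,1])))
p=cams.snapshot("wrist"); cv2.imwrite("pics/wrist1.png",p["image"])
d=cams.cut_out(p,"tin")
if d:
    c=cloud(p,d[0]["pixels"]); t=c[c[:,2]>0.039]
    print(d[0]["confidence"],len(c),np.percentile(c,[2,98],0)); print(cv2.minAreaRect((t[:,:2]*1000).astype(np.float32)),np.median(t[:,2]))
for n in ["tin_spindle","tin"]:
    d=cams.tip_of(p,n)
    if d: print("tip",n,d[0]["confidence"],w(p,d[0]["position"]))
E
python3 b.py
```

```text
2.375 [0.4861 0.037  0.1817] [3.1081 0.4571 0.0003]
tool y deg -73.26683308320344
0.68 5525 [[0.4407 0.0084 0.0364]
 [0.5377 0.0702 0.0458]]
((488.1495056152344, 38.531333923339844), (103.68179321289062, 53.784645080566406), 22.689119338989258) 0.04428185876408855
tip tin_spindle 0.76 [[0.4871 0.0389 0.0345]]
tip tin 0.89 [[0.4833 0.0378 0.0009]]
```

View pics/wrist1.png

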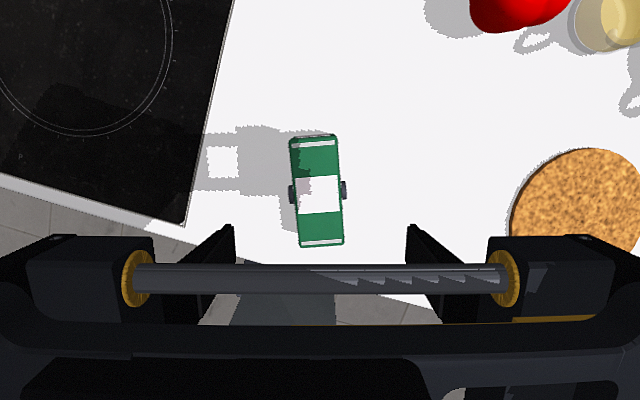

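The wrist picture shows the tin centred near (317,190), with the buttons at (292,194) and (343,189). Its long axis leans a few degrees from the tool's x axis. I correct for that and descend.

Request:
jog_arm(series=[[[0.0035,-0.002,0.06,0,0,-0.1],[0.0035,-0.002,0.14,0,0,-0.1],[0.0035,-0.002,0.21,0,0,-0.1],[0.0035,-0.002,0.26,0,0,-0.1],[0.0035,-0.002,0.293,0,0,-0.1],[0.0035,-0.002,0.293,0,0,-0.1]]])

```text
t: 3.32
eef_pos: [0.487, 0.0385, 0.0343]
eef_rot: [-3.087, -0.578, 0.003]
ft_force: [-0.4, -0.3, -0.2]
finger_gap: 0.0955
finger_force: 0.0
```

Request:
jog_arm(series=[[[0,0,0,0,0,0],[0,0,0,0,0,0],[0,0,0,0,0,0],[0,0,0,0,0,0],[0,0,0,0,0,0],[0,0,0,0,0,0],[0,0,0,0,0,0]]], grip=0, grip_force=30)

```text
t: 4.2
eef_pos: [0.4874, 0.0385, 0.0353]
eef_rot: [-3.088, -0.577, -0.0]
ft_force: [-2.2, 0.9, 5.5]
finger_gap: 0.054
finger_force: 30.0
```

The gap is 54 mm, so the fingers hold the buttons. I lift and let the tin settle.

Request:
jog_arm(series=[[[0,0,-0.05,0,0,0],[0,0,-0.13,0,0,0],[0,0,-0.21,0,0,0],[0,0,-0.29,0,0,0],[0,0,-0.33,0,0,0],[0,0,-0.33,0,0,0],[0,0,-0.33,0,0,0],[0,0,-0.33,0,0,0]]])

```text
t: 5.2
eef_pos: [0.487, 0.0385, 0.1989]
eef_rot: [-3.088, -0.576, 0.003]
ft_force: [0.9, 0.1, -4.7]
finger_gap: 0.0538
finger_force: 30.0
```

Request:
jog_arm(series=[[[0,0,0,0,0,0.05],[0,0,0,0,0,0.15],[0,0,0,0,0,0.25],[0,0,0,0,0,0.35],[0,0,0,0,0,0.46],[0,0,0,0,0,0.46],[0,0,0,0,0,0.46],[0,0,0,0,0,0.46]]])

```text
t: 6.2
eef_pos: [0.4873, 0.0385, 0.2]
eef_rot: [-3.142, -0.014, 0.0]
ft_force: [-1.0, -0.4, -4.1]
finger_gap: 0.0537
finger_force: 30.0
```

```bash
cat > c.py <<'E'
from h import *
import sys
np.set_printoptions(precision=4,suppress=True)
tag,cs=sys.argv[1],sys.argv[2].split(",")
s=readout.observe(); print(s["t"],s["eef_pos"],s["eef_rot"],s["ft_force"],s["finger_gap"])
for cam in cs:
    p=cams.snapshot(cam); im=p["image"]; d=cams.cut_out(p,"tin")
    if d:
        m=d[0]["pixels"]; c=cloud(p,m); v,u=np.nonzero(m); print(cam,d[0]["confidence"],len(c),np.percentile(c,[2,98],0))
        a,b=int(v.mean()),int(u.mean()); y=min(max(a-60,0),280); x=min(max(b-80,0),480)
        g=(im[...,1].astype(int)-np.maximum(im[...,0],im[...,2])>15)&m; 
        if g.sum()>20: cg=cloud(p,g); print("  green pts",np.percentile(cg,[2,50,98],0))
        im=cv2.resize(im[y:y+120,x:x+160],(640,480))
    cv2.imwrite(f"pics/{tag}_{cam}.png",im)
    for n in ["tin_center","tin_spindle"]:
        d=cams.tip_of(p,n)
        if d: print("  tip",n,d[0]["confidence"],w(p,d[0]["position"]))
E
python3 c.py up scene,side,wrist
```

```text
6.2 [0.4873 0.0385 0.2   ] [-3.1416 -0.0141  0.0004] [-0.9615 -0.35   -4.0798] 0.05365703350077696
scene 0.61 706 [[0.4304 0.014  0.0049]
 [0.5685 0.2405 0.2448]]
  tip tin_center 0.97 [[0.4786 0.0378 0.1889]]
  tip tin_spindle 0.87 [[0.4846 0.0418 0.2015]]
side 0.86 556 [[ 0.4323 -0.0109  0.146 ]
 [ 0.524   0.0543  0.2584]]
  green pts [[0.4306 0.0129 0.1611]
 [0.4476 0.0163 0.209 ]
 [0.5212 0.0422 0.233 ]]
  tip tin_center 0.74 [[0.4744 0.042  0.19  ]]
  tip tin_spindle 0.75 [[0.4853 0.0324 0.1987]]
wrist 0.91 10748 [[0.4734 0.0158 0.169 ]
 [0.5252 0.0597 0.2329]]
  green pts [[0.4731 0.0171 0.1694]
 [0.506  0.038  0.1921]
 [0.5232 0.0585 0.2333]]
  tip tin_center 0.59 [[0.4821 0.0375 0.188 ]]
  tip tin_spindle 0.59 [[0.4859 0.0396 0.1981]]
```

View pics/up_side.png

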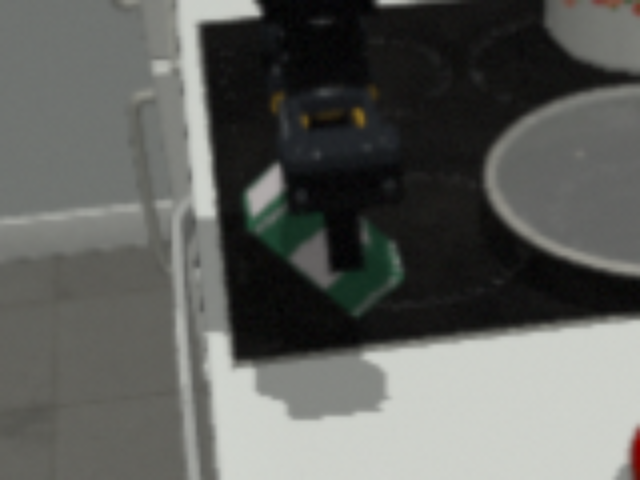

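View pics/up_wrist.png

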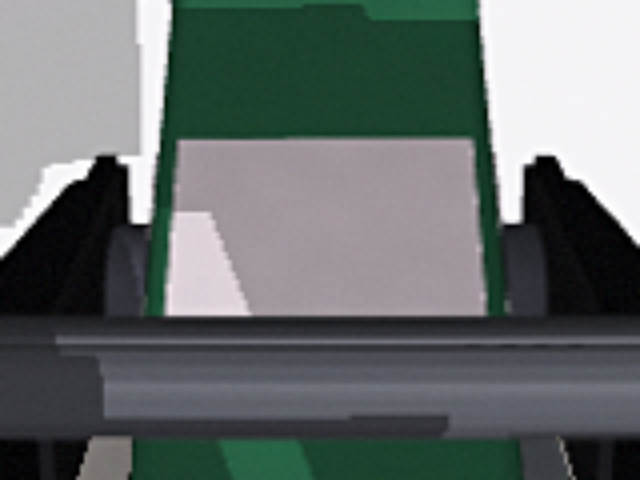

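Heavy end is the world +x end: in the side picture it hangs low at the right, near (375,290), and the centre sits at -x from the spindle. I carry the tin over the mat, where its lower corner will be dragged over its toe to bring it upright.

Request:
jog_arm(series=[[[0.005,0.06,0,0,0,0],[0.012,0.16,0,0,0,0],[0.018,0.27,0,0,0,0],[0.024,0.38,0,0,0,0],[0.0294,0.49,0,0,0,0],[0.0294,0.55,0,0,0,0],[0.0294,0.573,0,0,0,0],[0.0294,0.573,0,0,0,0]]])

```text
t: 7.8
eef_pos: [0.5042, -0.2478, 0.1999]
eef_rot: [-3.141, -0.011, 0.0]
ft_force: [-0.5, -0.2, -4.8]
finger_gap: 0.0536
finger_force: 30.0
```

Request:
jog_arm(series=[[[0,0,0.04,0,0,0],[0,0,0.1,0,0,0],[0,0,0.16,0,0,0],[0,0,0.21,0,0,0],[0,0,0.24,0,0,0],[0,0,0.24,0,0,0],[0,0,0.24,0,0,0],[0,0,0.24,0,0,0]]])

```text
t: 8.8
eef_pos: [0.5047, -0.248, 0.0811]
eef_rot: [3.141, 0.012, 0.002]
ft_force: [0.2, -0.5, -4.2]
finger_gap: 0.0538
finger_force: 30.0
```

```bash
python3 c.py low scene,side,wrist
```

```text
8.8 [ 0.5047 -0.248   0.0811] [3.1407 0.0124 0.0022] [ 0.1612 -0.522  -4.1606] 0.05384982608539488
scene 0.72 586 [[ 0.447  -0.2773  0.0179]
 [ 0.5128 -0.2276  0.1258]]
  green pts [[ 0.447  -0.2699  0.0887]
 [ 0.4561 -0.2673  0.1059]
 [ 0.4661 -0.2629  0.1156]]
  tip tin_center 0.96 [[ 0.4973 -0.2459  0.0718]]
  tip tin_spindle 0.87 [[ 0.5034 -0.2467  0.0856]]
side 0.61 547 [[ 0.4477 -0.3299  0.0062]
 [ 0.5402 -0.2229  0.1464]]
  green pts [[ 0.4476 -0.2744  0.0385]
 [ 0.4669 -0.2708  0.0862]
 [ 0.5374 -0.2573  0.1158]]
  tip tin_center 0.79 [[ 0.4905 -0.2494  0.0712]]
  tip tin_spindle 0.97 [[ 0.5028 -0.2505  0.0755]]
wrist 0.73 10931 [[ 0.4902 -0.2706  0.0486]
 [ 0.5425 -0.2266  0.1129]]
  green pts [[ 0.49   -0.2692  0.0492]
 [ 0.5228 -0.2484  0.0725]
 [ 0.5403 -0.228   0.1133]]
  tip tin_center 0.65 [[ 0.4963 -0.248   0.0699]]
  tip tin_spindle 0.57 [[ 0.5031 -0.2484  0.0775]]
```

Request:
jog_arm(series=[[[0,0,0.01,0,0,0],[0,0,0.019,0,0,0],[0,0,0.0195,0,0,0],[0,0,0.0195,0,0,0]]])

```text
t: 9.9
eef_pos: [0.5046, -0.248, 0.0708]
eef_rot: [3.141, 0.012, 0.001]
ft_force: [-0.1, 0.7, 5.3]
finger_gap: 0.0536
finger_force: 30.0
```

Request:
jog_arm(series=[[[0,0,0.001,0,0,0],[0,0,0.002,0,0,0],[0,0,0.002,0,0,0]]])

```text
t: 10.28
eef_pos: [0.505, -0.2481, 0.0706]
eef_rot: [3.141, 0.012, 0.003]
ft_force: [-2.4, 2.7, 14.1]
finger_gap: 0.0536
finger_force: 30.0
```

Contact is at TCP z of about 0.071, as computed. I drag the spindle over the corner.

Request:
jog_arm(series=[[[0.006,0,-0.001,0,0,0],[0.012,0,-0.0012,0,0,0],[0.018,0,-0.001,0,0,0],[0.024,0,-0.0006,0,0,0],[0.03,0,0,0,0,0],[0.036,0,0.0008,0,0,0],[0.036,0,0.0008,0,0,0]]])

```text
t: 11.15
eef_pos: [0.5234, -0.2479, 0.0697]
eef_rot: [3.141, 0.012, 0.004]
ft_force: [1.7, 2.4, 6.1]
finger_gap: 0.0539
finger_force: 30.0
```

```bash
python3 c.py drag scene,side,wrist
```

```text
11.15 [ 0.5234 -0.2479  0.0697] [3.1407 0.0121 0.0038] [1.7472 2.374  6.071 ] 0.05385930017772776
scene 0.68 508 [[ 0.4732 -0.2773  0.0102]
 [ 0.5258 -0.2294  0.1197]]
  green pts [[ 0.4725 -0.2687  0.1026]
 [ 0.4747 -0.2624  0.106 ]
 [ 0.4881 -0.2315  0.1095]]
  tip tin_center 0.74 [[ 0.5143 -0.2453  0.0609]]
  tip tin_spindle 0.7 [[ 0.5241 -0.2485  0.073 ]]
side 0.57 401 [[ 0.4746 -0.2741  0.0156]
 [ 0.5474 -0.232   0.1127]]
  green pts [[ 0.4739 -0.2731  0.0252]
 [ 0.4847 -0.2704  0.0945]
 [ 0.5435 -0.2283  0.1098]]
  tip tin_center 0.84 [[ 0.5093 -0.2468  0.0655]]
  tip tin_spindle 0.8 [[ 0.5245 -0.2507  0.0677]]
wrist 0.56 9628 [[ 0.517  -0.2709  0.0299]
 [ 0.5498 -0.226   0.1144]]
  green pts [[ 0.5171 -0.2687  0.0326]
 [ 0.5213 -0.2483  0.1028]
 [ 0.5483 -0.2281  0.1128]]
  tip tin_center 0.68 [[ 0.5156 -0.2466  0.0627]]
  tip tin_spindle 0.82 [[ 0.5233 -0.2463  0.0695]]
```

Request:
jog_arm(series=[[[0.01,0,0.002,0,0,0],[0.02,0,0.005,0,0,0],[0.03,0,0.009,0,0,0],[0.04,0,0.0138,0,0,0],[0.048,0,0.0175,0,0,0],[0.048,0,0.0175,0,0,0],[0.048,0,0.0175,0,0,0]]])

```text
t: 12.62
eef_pos: [0.5463, -0.2476, 0.0614]
eef_rot: [3.141, 0.013, -0.0]
ft_force: [-4.6, 3.4, 19.6]
finger_gap: 0.0541
finger_force: 30.0
```

```bash
python3 c.py stand scene,side,wrist
```

```text
12.625 [ 0.5463 -0.2476  0.0614] [ 3.1413  0.0128 -0.0002] [-4.6261  3.412  19.6361] 0.05408182203385672
scene 0.81 555 [[ 0.509  -0.2716  0.0163]
 [ 0.5403 -0.2294  0.1151]]
  tip tin_center 0.89 [[ 0.5374 -0.2469  0.0618]]
  tip tin_spindle 0.6 [[ 0.545  -0.2445  0.063 ]]
side 0.8 247 [[ 0.5105 -0.2739  0.0151]
 [ 0.5511 -0.2357  0.1122]]
  tip tin_spindle 0.63 [[ 0.5462 -0.2489  0.0576]]
wrist 0.94 8087 [[ 0.5446 -0.2711  0.0163]
 [ 0.5577 -0.2255  0.1136]]
  green pts [[ 0.5443 -0.2692  0.0256]
 [ 0.5537 -0.2488  0.112 ]
 [ 0.5575 -0.2276  0.1133]]
  tip tin_spindle 0.67 [[ 0.5469 -0.2453  0.0591]]
```

View pics/stand_side.png

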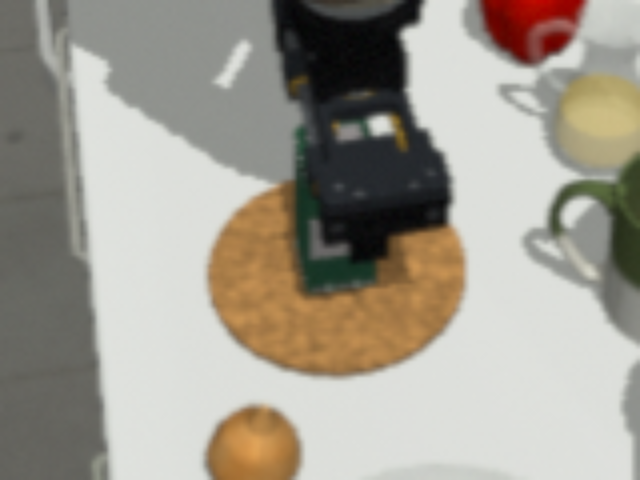

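The side picture shows the tin standing at (335,215) in the middle of the mat, upright. I ease the press and open the fingers.

Request:
jog_arm(series=[[[0,0,-0.001,0,0,0],[0,0,-0.0015,0,0,0],[0,0,-0.0015,0,0,0]]])

```text
t: 13.6
eef_pos: [0.5459, -0.2476, 0.0614]
eef_rot: [-3.141, -0.013, 0.002]
ft_force: [-3.8, 1.6, 12.7]
finger_gap: 0.0533
finger_force: 30.0
```

```bash
python3 - <<'E'
from h import *
p=cams.snapshot("wrist"); m=cams.cut_out(p,"tin")[0]["pixels"]; c=cloud(p,m)
for a,b in [(.01,.03),(.03,.05),(.05,.07),(.07,.09),(.09,.105),(.109,.118)]:
    k=c[(c[:,2]>a)&(c[:,2]<b)]; print(a,len(k),k.mean(0) if len(k) else '')
E
```

```text
0.01 541 [ 0.55498351 -0.24835063  0.02117265]
0.03 723 [ 0.55565336 -0.24818187  0.04032538]
0.05 1443 [ 0.55547395 -0.24828346  0.06171422]
0.07 1639 [ 0.55683288 -0.24847258  0.08041177]
0.09 18 [ 0.55740552 -0.25012513  0.09030322]
0.109 3657 [ 0.54983048 -0.24844728  0.11240269]
```

Request:
jog_arm(series=[[[0,0,-0.0005,0,0,0],[0,0,-0.0005,0,0,0],[0,0,-0.0005,0,0,0],[0,0,-0.0005,0,0,0],[0,0,-0.0005,0,0,0],[0,0,-0.0005,0,0,0]]], grip=1)

```text
t: 14.45
eef_pos: [0.5463, -0.2476, 0.0612]
eef_rot: [-3.142, -0.012, -0.0]
ft_force: [0.2, 0.8, 0.6]
finger_gap: 0.0948
finger_force: 0.0
```

Request:
jog_arm(series=[[[0,0,-0.03,0,0,0],[0,0,-0.08,0,0,0],[0,0,-0.15,0,0,0],[0,0,-0.22,0,0,0],[0,0,-0.28,0,0,0],[0,0,-0.3,0,0,0],[0,0,-0.3,0,0,0]]])

```text
t: 15.32
eef_pos: [0.5463, -0.2475, 0.2116]
eef_rot: [3.141, 0.012, 0.001]
ft_force: [-0.5, 0.1, -1.0]
finger_gap: 0.0953
finger_force: 0.0
```

```bash
python3 c.py end side,scene
```

```text
15.325 [ 0.5463 -0.2475  0.2116] [3.1411 0.0123 0.0013] [-0.4638  0.0869 -1.0423] 0.09527567261674028
side 0.94 792 [[ 0.5099 -0.2755  0.0135]
 [ 0.5522 -0.2359  0.113 ]]
  green pts [[ 0.5099 -0.2734  0.018 ]
 [ 0.5286 -0.2707  0.0872]
 [ 0.5495 -0.2508  0.1118]]
  tip tin_center 0.84 [[ 0.5305 -0.2458  0.0555]]
scene 0.74 922 [[ 0.5077 -0.273   0.0086]
 [ 0.5504 -0.2258  0.114 ]]
  green pts [[ 0.5095 -0.2703  0.0281]
 [ 0.5257 -0.268   0.1086]
 [ 0.5474 -0.2504  0.1144]]
  tip tin_center 0.8 [[ 0.5351 -0.2462  0.0603]]
  tip tin_spindle 0.69 [[ 0.5434 -0.2447  0.0646]]
```

View pics/end_side.png

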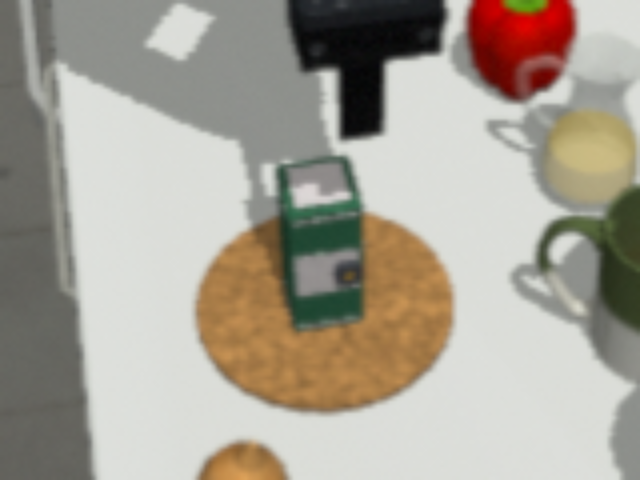

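The last picture shows the tin standing free and upright at (325,240) on the mat, with the gripper clear above it. I hand in the job.

```bash
python3 -c "
from bench import job
print(job.job_done())"
```

```text
the job is handed in; nothing more can be done
None
```

The tin now stands upright on its heavy end near the middle of the cork mat, released, with the mug and carafe never touched; the job was handed in at about 15 s, and no verdict was returned.

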